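# Centre the cup on the coffee scale, zero it and start its timer

### The arm

A 6-joint arm with a two-finger parallel gripper is mounted at the origin on a cart in front of the work surface, level with it; the furniture and walls round the work are solid. World frame = base frame: x ahead of the robot, y to its left, z up, the work surface at z = 0. Lengths are in m, angles in rad, forces in N, time in s.
With the tool pointing down it reaches from about 0.35 to 0.975 m from the base axis. Payload 4.9 kg.
Tool frame: the origin (TCP) lies at the very end of the fingers, on their centre line; the grasp point (between the pads) lies 19 mm behind it; z points along the fingers, y is the line along which they close (so a half turn about z gives the same grasp; the last joint's range is limited). The gripper opens to 85 mm and grips with 20 to 120 N. Pads are 22 mm wide; open, the fingers measure 114 mm over their backs; the gripper's body (76 mm by 85 mm) begins 54 mm behind the grasp point. The pads swing forward as they close: fully open they stand 13 mm farther back than shut.
Start: joints at [-1.312, 0.053, 1.613, -0, 1.476, -0.119], TCP at [0.231, -0.581, 0.231] pointing down, gripper open.
Joint ranges: [-3.01, 3.01], [-1.01, 2.22], [0.06, 2.58], [-1.02, 4.17], [0.09, 2.62], [-3.14, 3.14]. Speed limits (rad/s): [2.57, 2.57, 3.14, 3.14, 3.14, 3.14].

### API

Orientations are given as a unit quaternion [w, x, y, z].
In Python, from plant import state, optics, ticket, nets gives the robot as it stands. The module is installed in compiled form; this text tells all that it offers.
- The arm moves only by the shell command python3 -m inch 'ROWS' [OPENING]. ROWS is JSON, a list of rows, each an object of numbers: "dx", "dy", "dz": the shift along the tool's x, y, z as a fraction of full scale; "rx", "ry", "rz": the turn, a rotation vector about the tool's x, y, z as a fraction of full scale. In form: [{"dx": .., "dy": .., "dz": .., "rx": .., "ry": .., "rz": ..}, ...]. A call has 1 to 5 rows; each row is the pose to reach, as a shift and turn from the pose commanded when the call began, along the tool's axes at that moment; what a row does not reach only later rows make up. Full scale, the value 1, is 0.8 m for a shift and 1.5 rad for a turn. A row lasts 1/10 s, in which the tool goes at most 50 mm and 8.59 degrees, less where a joint would pass 70% of its speed; a pose out of reach is approached as far as the arm can. A call with a number of a shift or a turn outside -1 to 1 is refused whole. A call with a gripper value outside its range is refused whole. OPENING is the opening, from -1 (shut) to 1 (fully open), set as the call begins (- or left out, the last holds). The fingers move at their own pace and stop on an object; the grip force is fixed at half the most. Time passes only in rows, so rows that repeat a pose let the fingers close. It gives the time, the measured TCP pose, the force, the opening and the grip force at its end, in the units of the state.
- state(): the state, without advancing time (a new reading comes with each control period).
- optics.grab_frame(name): name is "side" or "top"; returns the picture (384x512x3 uint8, red, green, blue); there is no depth.
- optics.camera_info(name): a dict with "fx", "fy", "cx", "cy" (pixels), "R" (3x3) and "t" (3): a world point X has camera coordinates R X + t. Camera axes: x right, y down, z forward; pixel columns grow to the right and rows downward; lengths in m; the calibration is good to about 2 mm. A picture is of the moment at which its call begins. camera_info takes no time and is no camera call.
- ticket.job_done(): hands the job in; it is judged then, once.
Trained networks look in the newest picture that a camera, given by its name, has taken for a name from the list of things; names that differ only in an ending like _2 or _b are one class to them, and where a whole thing is asked for, a point or a joint stands for the part that bears it (a point fixed in the world has none). Each returns a list of dicts, best first, with "confidence" (0 to 1); they miss things now and then, are a little off and sometimes report something else, mostly with a low value. They report only what shows in the picture. A call takes as long as a camera call. They do not tell look-alikes from the thing itself.
- nets.boxes_of(camera, name): "bbox" ([centre column, centre row, width, height] in pixels, round what is visible of it).
- nets.outline_of(camera, name): "pixels" (384x512 bool, what is visible of it) and "bbox" ([centre column, centre row, width, height] in pixels, round what is visible of it).
The state is a dict: "time": time; "joint_pos": joint angles; "joint_vel": joint speeds; "joint_efforts": joint torques, N m; "tool_pos": TCP position; "tool_rot": TCP orientation; "contact_force": force on the tool from outside, world axes, zero at the start; "ft_torque": the same for the moment, N m; "gripper_width": opening from 0.0 (shut) to 1.0 (fully open); "grasp_force": force on a finger pad.
Only numpy, scipy, OpenCV 4.12 (cv2) and the standard library are available. Lean on these libraries where they do the work, as an engineer would, in place of code of your own. Each camera call takes 0.05 s, during which the arm holds its last target. There are 200 camera calls.

### The job

Get the coffee scale ready for a pour: with the fingers, slide the blue cup over the plate, never lifting it, until its foot stands inside the printed ring, and take the hand off it. Then, with nothing but the cup weighing on the plate, gently press the white tare key right down and let it up to zero the cup's weight, and after that press the orange timer key right down and let it up. Leave the red power key and everything else round the scale alone, and finish clear of everything.

Things in the scene. Friction and masses are not known exactly. Their poses are not given: they have to be found in the camera images.
- scale: flat black coffee scale, 160 mm (its x) by 210 mm (its y), fixed to the worktop. Origin: centre of its underside on the worktop; x points from the key strip (at the robot's side) to the back, y to its left. The black deck with the keys and a blank display is 24 mm above the worktop. Behind it a pale metal weighing plate, 104 mm (x) by 200 mm (y), centred 21 mm behind the origin, with its top 34 mm above the worktop; it floats on springs (2 N per mm, 3 mm travel)
- ring_centre (a point): centre of the thin dark ring, 96 mm inside diameter, printed on the middle of the weighing plate; on the plate's top surface
- plate (a joint): how far the weighing plate is pressed down, m: about 0.001 under the cup alone, 0.003 at its stop
- tare_key_top (a point): middle of the top of the white tare key, the middle one of the three in the strip, 18 mm (scale x) by 26 mm (scale y). Its top stands 5 mm above the deck, 29 mm above the worktop; its nearest neighbour, the timer key, is 50 mm to the right (scale -y), the plate's edge 26 mm behind the key's middle
- tare_key (a joint): how far the tare key is pressed down, m: 0 up, 0.0035 fully down; springs back. It starts to move at about 1 N and is fully down at about 4 N; beyond that it is rigid
- timer_key_top (a point): middle of the top of the orange timer key, right end of the strip (scale -y); same size, height and spring as the tare key
- timer_key (a joint): how far the timer key is pressed down, m: 0 up, 0.0035 fully down
- power_key_top (a point): middle of the top of the red power key, left end of the strip (scale +y), beyond the display; same size and height; to be left alone
- power_key (a joint): how far the power key is pressed down, m: 0 up, 0.0035 fully down
- blue_cup: loose blue ceramic cup without a handle, standing upright on the plate left (scale +y) of the ring's middle: straight round wall 68 mm across, 58 mm high, open top, foot 64 mm across, about 0.2 kg. Origin: middle of the underside of its foot, z up. (Not the black cup on the coffee machine at the back, which stays there.)
- blue_tub: bystander: loose food tub with blue lid, 105x116x52 mm, left of the scale towards the robot. Origin under its middle
- coffee_scoop: bystander: loose steel coffee scoop, 45x129x28 mm, left of the scale. Origin at the underside, middle of its length
- spoon: bystander: loose teaspoon, 130x26x11 mm, right of the scale. Origin under its middle
- pill_bottle: bystander: loose white vitamin bottle, 35 mm across, 70 mm high, at the far left of the scale. Origin under its middle
- kitchen_timer: bystander: loose round wind-up timer, red with white dial, 63 mm across, 46 mm high, right of the scale. Origin under its middle
- pod_3: bystander: loose purple coffee pod, 46 mm across, 28 mm high, right of the scale. Origin under its middle
Things that resemble listed ones, but are neither listed nor needed, are in the scene too. Leave any purple look-alike of the blue_cup alone.

How it is judged:
On the way, in this order (a step that is already met when the one before it is completed fails the run):
1. the cup stands with its foot inside the ring, at rest and let go (horizontal distance between blue_cup and ring_centre below 0.016 m and linear speed of blue_cup below 0.01 m/s and contact force between each of the arm, the fingers and blue_cup below 0.05 N), for 0.3 s.
2. the tare key is fully down while nothing but the resting cup loads the plate (value of joint tare_key above 0.0025 m and value of joint timer_key below 0.001 m and value of joint plate between 0.0004 and 0.0018 m and horizontal distance between blue_cup and ring_centre below 0.016 m and contact force between each of the arm, the fingers and blue_cup below 0.05 N), for 0.1 s.
3. the tare key is up again (value of joint tare_key below 0.001 m), for 0.1 s.
4. the timer key is fully down, the tare key up (value of joint timer_key above 0.0025 m and value of joint tare_key below 0.001 m), for 0.1 s.
At the end, for the whole second after the job is handed in: All three keys are up, and the cup stands upright and still on the plate with its foot wholly inside the ring (its middle within 16 mm of the ring's centre) (value of joint each of timer_key, tare_key, power_key below 0.001 m and horizontal distance between blue_cup and ring_centre below 0.016 m and angle between blue_cup's own z axis and vertical below 0.06 rad and z of blue_cup in the frame of ring_centre between -0.003 and 0.003 m and linear speed of blue_cup below 0.01 m/s); the robot touches nothing.
It fails at once if the cup is lifted off the plate by more than 6 mm or tipped (z of blue_cup in the frame of ring_centre above 0.006 m or angle between blue_cup's own z axis and vertical above 0.3 rad).
It fails at once if the power key is pressed (value of joint power_key above 0.0015 m).
It fails at once if the tare or timer key is pressed while the cup is still outside the ring (value of joint any of tare_key, timer_key above 0.002 m and horizontal distance between blue_cup and ring_centre above 0.018 m).
It fails at once if the scale or the cup is pressed roughly (over 25 N) (contact force between the fingers and scale above 25 N or contact force between the fingers and blue_cup above 25 N).
It fails at once if a bystander is moved by more than 10 mm (distance of any of blue_tub, coffee_scoop, spoon, pill_bottle, kitchen_timer, pod_3 from where it was at the start of the episode above 0.01 m).
It also fails if it takes over 64 s, if anything falls off the work surface, if the arm or the gripper's body presses on something with over 40 N, if the wrist force passes 120 N, or if a joint passes its speed limit or range.

## Working session

There is one attempt and no reset: what is moved stays moved. The work goes in short steps, Python scripts to look and compute and a shell command to move; the robot and the scene stay as the last step left them, time stands still between calls to the robot, and variables do not carry over. Pictures are saved under pics/ and viewed, at most 12 in all, crops included, and the job is handed in when it is done.

```bash
mkdir -p pics; cat > h.py <<'E'
import numpy as np, cv2
from plant import state, optics, ticket, nets
def snap(c,fn):
    im=optics.grab_frame(c); cv2.imwrite('pics/'+fn,im[:,:,::-1].copy()); return im
def ray(c,u,v,z):
    k=optics.camera_info(c);R=np.array(k['R']);t=np.array(k['t'])
    d=R.T@np.array([(u-k['cx'])/k['fx'],(v-k['cy'])/k['fy'],1]);o=-R.T@t
    return o+d*(z-o[2])/d[2]
def proj(c,X):
    k=optics.camera_info(c);p=np.array(k['R'])@np.array(X)+np.array(k['t'])
    return k['fx']*p[0]/p[2]+k['cx'],k['fy']*p[1]/p[2]+k['cy']
E
python3 - <<'E'
from h import *
np.set_printoptions(precision=4,suppress=True)
a=snap('top','t0.png');b=snap('side','s0.png')
for c in('top','side'):
    k=optics.camera_info(c);print(c,-np.array(k['R']).T@np.array(k['t']))
hs={'scale':.024,'tare_key_top':.029,'timer_key_top':.029,'power_key_top':.029,'blue_cup':.092,'blue_tub':.05,'coffee_scoop':.02,'spoon':.008,'pill_bottle':.07,'kitchen_timer':.046,'pod_3':.028}
for n,z in hs.items():
    for d in nets.outline_of('top',n)[:3]:
        u,v,w,h=d['bbox'];ys,xs=np.nonzero(d['pixels'])
        print(n,round(d['confidence'],2),np.round(d['bbox']),ray('top',xs.mean(),ys.mean(),z)[:2])
print(state())
E
```

```text
top [ 0.358  -0.0501  1.3703]
side [-0.0516 -0.8174  0.4868]
scale 0.97 [289. 185.  74.  59.] [ 0.5138 -0.1682]
tare_key_top 0.58 [302. 198.   4.   8.] [ 0.4665 -0.1997]
timer_key_top 0.6 [319. 198.  10.   3.] [ 0.4733 -0.248 ]
timer_key_top 0.15 [246. 195.  13.  35.] [ 0.4615 -0.0181]
power_key_top 0.37 [269. 206.  11.   7.] [ 0.4496 -0.0896]
blue_cup 0.8 [160. 228.  26.  18.] [0.3919 0.238 ]
blue_cup 0.68 [279. 182.  24.  27.] [ 0.5236 -0.1154]
blue_tub 0.9 [210. 222.  33.  32.] [0.3983 0.0915]
coffee_scoop 0.72 [246. 197.  14.  37.] [ 0.4592 -0.0174]
spoon 0.68 [343. 209.  35.  19.] [ 0.4386 -0.3209]
kitchen_timer 0.7 [342. 171.  23.  21.] [ 0.5665 -0.3253]
pod_3 0.61 [365. 185.   9.  12.] [ 0.514  -0.4027]
{'time': 0.65, 'joint_pos': array([-1.312 ,  0.0527,  1.6128, -0.    ,  1.476 , -0.119 ]), 'joint_vel': array([ 0.0005,  0.0001,  0.0007,  0.001 , -0.0006,  0.0024]), 'joint_efforts': array([ -0.0001, -39.3487, -37.0311,  -0.0002,   0.0004,  -0.    ]), 'tool_pos': array([ 0.2305, -0.5809,  0.2314]), 'tool_rot': array([ 0.0001,  0.9822,  0.1878, -0.    ]), 'contact_force': array([-0.2309,  0.3013,  1.6199]), 'ft_torque': array([-0.0532, -0.019 , -0.0312]), 'grasp_force': 0.0, 'gripper_width': 0.9978766654027174}
```

View pics/t0.png

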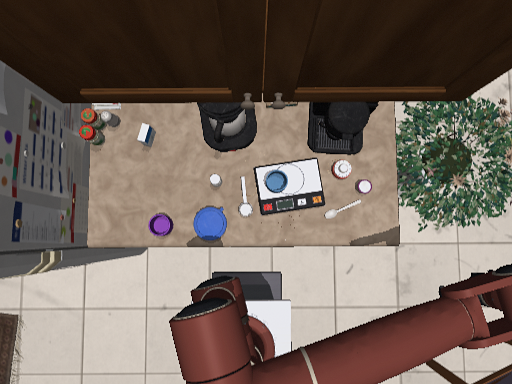

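View pics/s0.png

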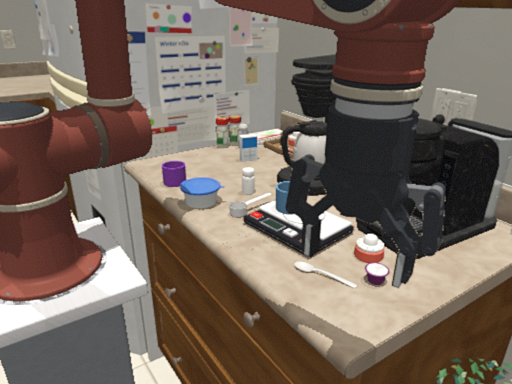

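Top view: the scale is at about (290,186), turned a few degrees, with the blue cup at (276,181) and the white key at (302,202). The purple look-alike is at (160,224), far left. Next I'll fit the scale's pose.

```bash
cat > fit.py <<'E'
from h import *
from scipy.optimize import least_squares
np.set_printoptions(precision=4,suppress=True)
def loc(p,x,y,z): c,s=np.cos(p[2]),np.sin(p[2]); return [p[0]+c*x-s*y,p[1]+s*x+c*y,z]
if __name__=='__main__':
    im=optics.grab_frame('top')
    m=nets.outline_of('top','scale')[0]['pixels'].astype(np.uint8)
    c=max(cv2.findContours(m,0,1)[0],key=cv2.contourArea)
    r=cv2.minAreaRect(c); bx=cv2.boxPoints(r)
    W=np.array([ray('top',u,v,.024)[:2] for u,v in bx]);print(r,W)
    print('sides',np.linalg.norm(W-np.roll(W,1,0),axis=1),W.mean(0))
    e=[W[1]-W[0],W[2]-W[1]];l=max(e,key=np.linalg.norm); l=l*np.sign(l[1]); yaw=np.arctan2(-l[0],l[1])
    p=[*W.mean(0),yaw];print('p',p)
    # coloured keys refine
    hsv=cv2.cvtColor(im,cv2.COLOR_RGB2HSV)
    x0,y0,w,h=cv2.boundingRect(c)
    roi=np.zeros(m.shape,bool);roi[y0:y0+h,x0:x0+w]=1
    H,S,V=[hsv[...,i].astype(int) for i in range(3)]
    for n,k in (('red',((H<6)|(H>172))&(S>150)&(V>90)),('orange',(H>=8)&(H<22)&(S>150)&(V>110)),('blue',(H>95)&(H<125)&(S>90))):
        ys,xs=np.nonzero(k&roi); print(n,len(xs),xs.mean(),ys.mean(),ray('top',xs.mean(),ys.mean(),.029 if n!='blue' else .07)[:2])
    big=cv2.resize(im[150:225,245:335],None,fx=8,fy=8,interpolation=cv2.INTER_CUBIC)[:,:,::-1].copy()
    def dr(P,col):
        q=np.array([proj('top',X) for X in P]);q=((q-[245,150]+.5)*8).astype(np.int32);cv2.polylines(big,[q],True,col,1)
    t=np.linspace(0,6.28,40)
    dr([loc(p,.021+.048*np.cos(a),.048*np.sin(a),.033) for a in t],(0,255,0))
    dr([loc(p,x,y,.024) for x,y in((.08,.105),(.08,-.105),(-.08,-.105),(-.08,.105))],(0,255,0))
    dr([loc(p,x,y,.034) for x,y in((.073,.1),(.073,-.1),(-.031,-.1),(-.031,.1))],(255,0,255))
    cv2.imwrite('pics/fit0.png',big)
E
python3 fit.py
```

```text
((215.50003051757812, 179.50001525878906), (11.31370735168457, 9.899494171142578), 45.0) [[0.5396 0.101 ]
 [0.5623 0.0784]
 [0.536  0.0525]
 [0.5134 0.0751]]
sides [0.0368 0.032  0.0369 0.0319] [0.5378 0.0768]
p [np.float64(0.5378251829574807), np.float64(0.07675830755099852), np.float64(-0.7918765719843082)]
red 0 nan nan [nan nan]
orange 0 nan nan [nan nan]
blue 0 nan nan [nan nan]fit.py:20: RuntimeWarning: Mean of empty slice.
  ys,xs=np.nonzero(k&roi); print(n,len(xs),xs.mean(),ys.mean(),ray('top',xs.mean(),ys.mean(),.029 if n!='blue' else .07)[:2])
  ret = ret.dtype.type(ret / rcount)
```

View pics/fit0.png

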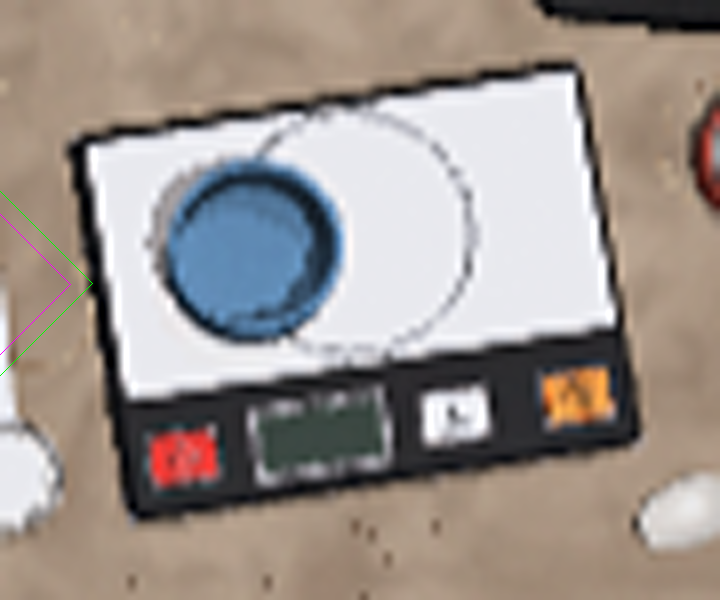

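The net's scale mask was wrong this time, but the crop is clear. It shows the deck corners, ring centre at about (350,231), white key (455,416), orange key (577,396), red key (183,457) and cup rim centre (254,250). I'll fit the pose from those.

```bash
cat > fit2.py <<'E'
from fit import *
f=lambda x,y:((x+.5)/8+245-.5,(y+.5)/8+150-.5)
M=[((.08,.105,.024),(72,143)),((.08,-.105,.024),(578,65)),((-.08,-.105,.024),(638,438)),((-.08,.105,.024),(133,518)),
((.073,.1,.033),(85,148)),((.073,-.1,.033),(580,70)),((-.031,-.1,.033),(615,325)),((-.031,.1,.033),(128,400)),((.021,0,.033),(350,231))]
res=lambda p:np.concatenate([np.subtract(proj('top',loc(p,*X)),f(*u)) for X,u in M])
s=least_squares(res,[.51,-.17,-.1]);p=s.x;print('p',p,'res',s.fun.round(2))
toS=lambda w:np.array([[np.cos(p[2]),np.sin(p[2])],[-np.sin(p[2]),np.cos(p[2])]])@(np.array(w[:2])-p[:2])
for n,u,z in(('tare',(455,416),.029),('timer',(577,396),.029),('power',(183,457),.029),('cup',(254,250),.091),('cupside',None,0)):
    if u: w=ray('top',*f(*u),z);print(n,w[:2],'in scale',toS(w))
print('ring',loc(p,.021,0,.033))
R=state()['tool_rot'];print(R)
E
python3 fit2.py
```

```text
p [ 0.5162 -0.1609  0.1473] res [-0.33 -1.08  0.36 -1.1   1.14  0.87 -0.35  0.87 -0.1  -0.26 -0.65  0.11
  0.37 -0.06 -0.5   0.08  0.06  0.5 ]
tare [ 0.4643 -0.199 ] in scale [-0.057  -0.0301]
timer [ 0.472 -0.248] in scale [-0.0565 -0.0797]
power [ 0.4485 -0.09  ] in scale [-0.0566  0.0801]
cup [ 0.5237 -0.1161] in scale [0.0139 0.0432]
ring [np.float64(0.5370082863660286), np.float64(-0.15784029385374507), 0.033]
[ 0.      0.9822  0.1878 -0.    ]
```

```bash
cat > to.py <<'E'
import sys,numpy as np
from scipy.spatial.transform import Rotation as Ro
from plant import state
def to(x,y,z,yaw):
    s=state();R=Ro.from_quat(np.roll(s['tool_rot'],-1));c,n=np.cos(yaw),np.sin(yaw)
    T=Ro.from_matrix(np.array([[c,n,0],[n,-c,0],[0,0,-1.]]))
    print('t',s['time'],'tcp',s['tool_pos'].round(4),'F',s['contact_force'].round(2),'w',round(s['gripper_width'],3))
    print('d',(R.inv().apply(np.array([x,y,z])-s['tool_pos'])/.8).round(4),'r',((R.inv()*T).as_rotvec()/1.5).round(4))
if __name__=='__main__': to(*map(float,sys.argv[1:]))
E
r='{"dx":0.56,"dy":-0.4825,"dz":0.1,"rz":-1}'
python3 -m inch '[{"dx":0.56,"dy":-0.4825,"dz":0.08,"rz":-1},{"dx":0.56,"dy":-0.4825,"dz":0.08,"rz":-1},{"dx":0.56,"dy":-0.4825,"dz":0.08,"rz":-1},{"dx":0.56,"dy":-0.4825,"dz":0.08,"rz":-1},{"dx":0.56,"dy":-0.4825,"dz":0.08,"rz":-1}]' 0
python3 to.py .505 -.057 .15 1.88
```

```text
t 0.75 tcp [ 0.2305 -0.5809  0.2314] F [ 0.74  0.22 -0.72] w 0.999
d [ 0.5605 -0.4822  0.1017] r [ 0.      0.     -1.0015]validation failed for argument at $[0]...
```

```bash
python3 -m inch '[{"dx":0.56,"dy":-0.4825,"dz":0.08,"rx":0,"ry":0,"rz":-1},{"dx":0.56,"dy":-0.4825,"dz":0.08,"rx":0,"ry":0,"rz":-1},{"dx":0.56,"dy":-0.4825,"dz":0.08,"rx":0,"ry":0,"rz":-1},{"dx":0.56,"dy":-0.4825,"dz":0.08,"rx":0,"ry":0,"rz":-1},{"dx":0.56,"dy":-0.4825,"dz":0.08,"rx":0,"ry":0,"rz":-1}]' 0
python3 to.py .505 -.057 .15 1.88
```

```text
time: 1.25
tool_pos: [0.3463, -0.3589, 0.2043]
tool_rot: [0.0, 0.844, 0.537, 0.0]
contact_force: [1.5, -0.6, -0.5]
gripper_width: 0.502
grasp_force: 0.0
t 1.25 tcp [ 0.3463 -0.3589  0.2043] F [ 1.48 -0.63 -0.53] w 0.502
d [0.4259 0.0198 0.0679] r [ 4.000e-04  2.000e-04 -4.978e-01]
```

```bash
python3 -m inch '[{"dx":0.42,"dy":0.02,"dz":0.065,"rx":0,"ry":0,"rz":-0.49},{"dx":0.42,"dy":0.02,"dz":0.065,"rx":0,"ry":0,"rz":-0.49},{"dx":0.42,"dy":0.02,"dz":0.065,"rx":0,"ry":0,"rz":-0.49},{"dx":0.42,"dy":0.02,"dz":0.065,"rx":0,"ry":0,"rz":-0.49},{"dx":0.42,"dy":0.02,"dz":0.065,"rx":0,"ry":0,"rz":-0.49}]'
python3 to.py .505 -.057 .15 1.88
```

```text
time: 1.75
tool_pos: [0.4629, -0.1409, 0.1664]
tool_rot: [0.001, 0.594, 0.804, 0.0]
contact_force: [1.1, -0.8, -0.4]
gripper_width: 0.494
grasp_force: 0.0
t 1.75 tcp [ 0.4629 -0.1409  0.1664] F [ 1.06 -0.78 -0.36] w 0.494
d [0.0848 0.0811 0.0205] r [ 0.0007  0.0007 -0.0077]
```

```bash
python3 -m inch '[{"dx":0.08,"dy":0.077,"dz":0.02,"rx":0,"ry":0,"rz":0},{"dx":0.08,"dy":0.077,"dz":0.02,"rx":0,"ry":0,"rz":0},{"dx":0.08,"dy":0.077,"dz":0.02,"rx":0,"ry":0,"rz":0},{"dx":0.08,"dy":0.077,"dz":0.02,"rx":0,"ry":0,"rz":0}]'
python3 to.py .505 -.057 .045 1.88
python3 -c "
from h import *
snap('top','t1.png');a=snap('side','s1.png')
b=cv2.imread('pics/t1.png')[140:230,235:355];c=a[150:290,170:390,::-1]
cv2.imwrite('pics/c1.png',np.vstack([cv2.resize(b,(400,300),interpolation=2),cv2.resize(c,(400,255))]))"
```

```text
time: 2.15
tool_pos: [0.5027, -0.063, 0.15]
tool_rot: [-0.0, 0.596, 0.803, -0.0]
contact_force: [-0.7, -0.1, -0.1]
gripper_width: 0.5
grasp_force: 0.0
t 2.15 tcp [ 0.5027 -0.063   0.15  ] F [-0.74 -0.14 -0.14] w 0.5
d [0.0063 0.005  0.1313] r [-0.0005  0.0001 -0.01  ]
```

View pics/c1.png

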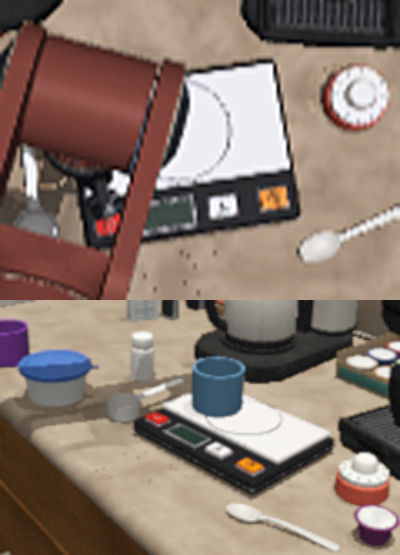

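The side crop shows the cup upright left of the ring, with the gripper just above the crop. The path down on the cup's left is clear, so I'm descending.

```bash
python3 -m inch '[{"dx":0.006,"dy":0.005,"dz":0.05,"rx":0,"ry":0,"rz":0},{"dx":0.006,"dy":0.005,"dz":0.1,"rx":0,"ry":0,"rz":0},{"dx":0.006,"dy":0.005,"dz":0.12,"rx":0,"ry":0,"rz":0},{"dx":0.006,"dy":0.005,"dz":0.132,"rx":0,"ry":0,"rz":0},{"dx":0.006,"dy":0.005,"dz":0.132,"rx":0,"ry":0,"rz":0}]'
python3 - <<'E'
from h import *
from to import to
to(.537-.0115,-.158+.036,.044,1.88)
a=snap('side','s2.png')
cv2.imwrite('pics/c2.png',cv2.resize(a[130:260,200:370,::-1],None,fx=4,fy=4,interpolation=2))
for d in nets.outline_of('side','blue_cup')[:2]: print(d['confidence'],d['bbox'])
print(proj('side',[.5237,-.1161,.062]))
E
```

```text
time: 2.75
tool_pos: [0.5043, -0.0588, 0.0438]
tool_rot: [-0.001, 0.597, 0.802, -0.0]
contact_force: [-0.2, 0.2, 0.1]
gripper_width: 0.501
grasp_force: 0.0
t 2.75 tcp [ 0.5043 -0.0588  0.0438] F [-0.22  0.17  0.14] w 0.501
d [-0.0833  0.0028 -0.0004] r [-0.0011 -0.0006 -0.0127]
0.71 [176.8, 174.0, 23.4, 28.4]
0.58 [291.5, 198.9, 31.3, 32.1]
(np.float64(289.4240355064328), np.float64(197.8570189235181))
```

View pics/c2.png

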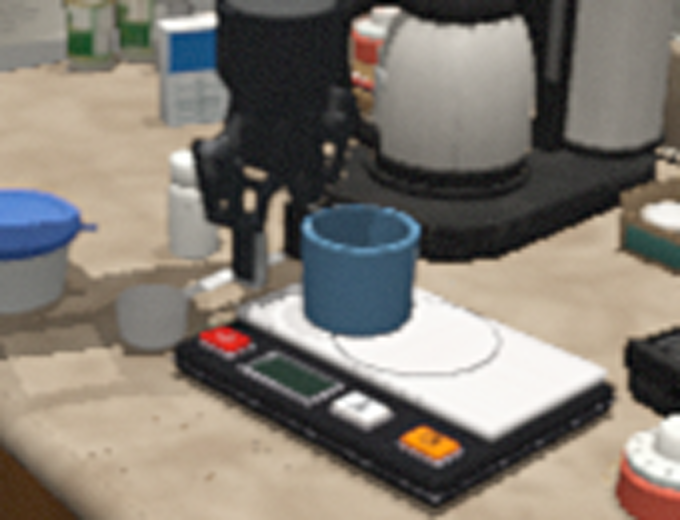

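The fingers are down left of the cup with tips just above the plate, and the cup is upright at (291,199). Now pushing slowly.

```bash
python3 -m inch '[{"dx":-0.006,"dy":0.002,"dz":0,"rx":0,"ry":0,"rz":0},{"dx":-0.012,"dy":0.002,"dz":0,"rx":0,"ry":0,"rz":0},{"dx":-0.018,"dy":0.002,"dz":0,"rx":0,"ry":0,"rz":0},{"dx":-0.022,"dy":0.002,"dz":0,"rx":0,"ry":0,"rz":0},{"dx":-0.026,"dy":0.002,"dz":0,"rx":0,"ry":0,"rz":0}]'
python3 -m inch '[{"dx":-0.003,"dy":0,"dz":0,"rx":0,"ry":0,"rz":0},{"dx":-0.006,"dy":0,"dz":0,"rx":0,"ry":0,"rz":0},{"dx":-0.01,"dy":0,"dz":0,"rx":0,"ry":0,"rz":0},{"dx":-0.014,"dy":0,"dz":0,"rx":0,"ry":0,"rz":0},{"dx":-0.018,"dy":0,"dz":0,"rx":0,"ry":0,"rz":0}]'
python3 -m inch '[{"dx":-0.005,"dy":0,"dz":0,"rx":0,"ry":0,"rz":0},{"dx":-0.01,"dy":0,"dz":0,"rx":0,"ry":0,"rz":0},{"dx":-0.015,"dy":0,"dz":0,"rx":0,"ry":0,"rz":0},{"dx":-0.02,"dy":0,"dz":0,"rx":0,"ry":0,"rz":0},{"dx":-0.023,"dy":0,"dz":0,"rx":0,"ry":0,"rz":0}]'
python3 - <<'E'
from h import *
from to import to
to(.537-.0115,-.158+.036,.044,1.88)
a=snap('side','s3.png');b=snap('top','t3.png')
cv2.imwrite('pics/c3.png',np.hstack([cv2.resize(a[150:260,220:360,::-1],(420,330),interpolation=2),cv2.resize(b[150:225,245:335,::-1],(380,330),interpolation=2)]))
for d in nets.outline_of('side','blue_cup')[:2]: print(d['confidence'],d['bbox'])
print(proj('side',[.537,-.158,.062]))
E
```

```text
time: 3.35
tool_pos: [0.5129, -0.0778, 0.0448]
tool_rot: [0.0, 0.597, 0.802, 0.0]
contact_force: [0.8, 0.5, -0.1]
gripper_width: 0.498
grasp_force: 0.0
time: 3.85
tool_pos: [0.5166, -0.0913, 0.0445]
tool_rot: [-0.0, 0.597, 0.802, -0.0]
contact_force: [-0.8, 1.2, 0.4]
gripper_width: 0.499
grasp_force: 0.7
time: 4.35
tool_pos: [0.5222, -0.1093, 0.0446]
tool_rot: [0.0, 0.597, 0.802, -0.0]
contact_force: [-0.5, 1.8, 0.8]
gripper_width: 0.497
grasp_force: 0.7
t 4.35 tcp [ 0.5222 -0.1093  0.0446] F [-0.51  1.82  0.77] w 0.497
d [-0.0164 -0.0006  0.0008] r [-0.      0.     -0.0117]
0.83 [176.6, 174.8, 23.0, 27.1]
0.67 [300.5, 202.4, 34.4, 32.8]
(np.float64(305.160566449517), np.float64(202.9715741402835))
```

View pics/c3.png

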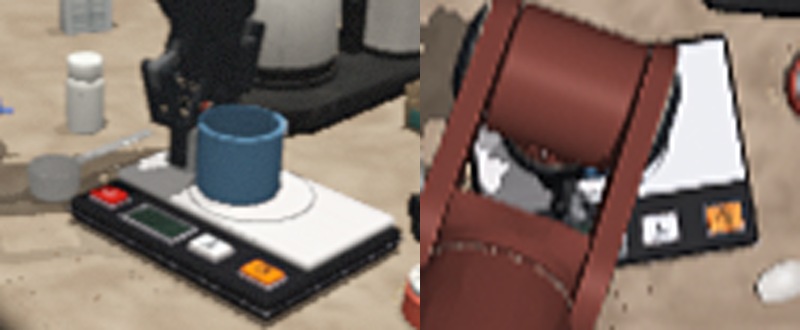

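The side view shows the cup upright and about 13 mm short of the ring's middle. I'll push the rest, then back off.

```bash
python3 -m inch '[{"dx":-0.004,"dy":0,"dz":0,"rx":0,"ry":0,"rz":0},{"dx":-0.008,"dy":0,"dz":0,"rx":0,"ry":0,"rz":0},{"dx":-0.012,"dy":0,"dz":0,"rx":0,"ry":0,"rz":0},{"dx":-0.015,"dy":0,"dz":0,"rx":0,"ry":0,"rz":0},{"dx":-0.015,"dy":0,"dz":0,"rx":0,"ry":0,"rz":0}]'
python3 -m inch '[{"dx":0.003,"dy":0,"dz":0,"rx":0,"ry":0,"rz":0},{"dx":0.01,"dy":0,"dz":0,"rx":0,"ry":0,"rz":0},{"dx":0.025,"dy":0,"dz":0,"rx":0,"ry":0,"rz":0},{"dx":0.035,"dy":0,"dz":0,"rx":0,"ry":0,"rz":0},{"dx":0.035,"dy":0,"dz":0,"rx":0,"ry":0,"rz":0}]'
python3 - <<'E'
from h import *
from to import to
to(.537-.0115,-.158+.036,.044,1.88)
a=snap('side','s4.png');b=snap('top','t4.png')
cv2.imwrite('pics/c4.png',np.hstack([cv2.resize(a[160:250,250:350,::-1],(500,450),interpolation=2),cv2.resize(b[150:225,245:335,::-1],(300,250),interpolation=2).copy() if 0 else cv2.resize(b[150:225,245:335,::-1],(300,450),interpolation=2)]))
for d in nets.outline_of('side','blue_cup')[:2]: print(d['confidence'],d['bbox'])
E
```

```text
time: 5.0
tool_pos: [0.5257, -0.1208, 0.0447]
tool_rot: [0.0, 0.597, 0.802, -0.0]
contact_force: [-0.4, 0.1, -0.4]
gripper_width: 0.499
grasp_force: 0.0
time: 5.5
tool_pos: [0.5169, -0.0921, 0.0444]
tool_rot: [-0.0, 0.596, 0.803, -0.0]
contact_force: [-0.2, -0.4, 0.3]
gripper_width: 0.502
grasp_force: 0.0
t 5.5 tcp [ 0.5169 -0.0921  0.0444] F [-0.23 -0.41  0.26] w 0.502
d [-0.0389 -0.0005  0.0004] r [-0.0003 -0.0003 -0.0104]
0.62 [177.1, 173.4, 24.7, 25.7]
```

View pics/c4.png

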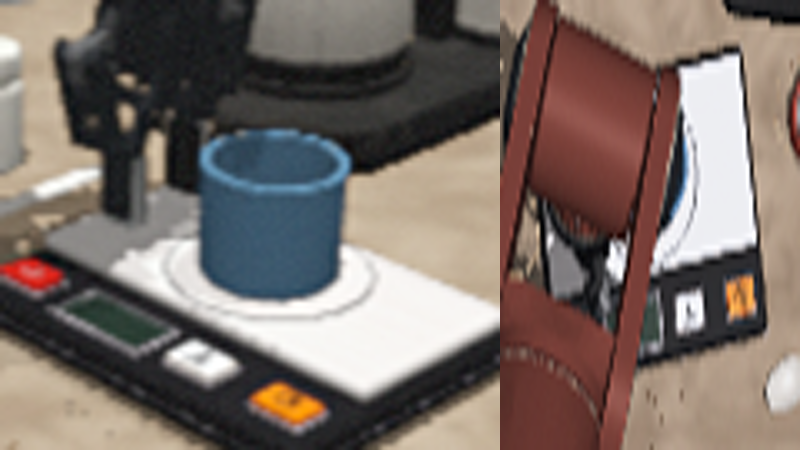

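The side view shows the cup (202–345) centred in the ring (160–380), with the fingers away from it. Next: raise the hand, shut it and go above the tare key, checking the cup from the top on the way.

```bash
python3 -m inch '[{"dx":0.01,"dy":0,"dz":-0.06,"rx":0,"ry":0,"rz":0},{"dx":0.01,"dy":0,"dz":-0.12,"rx":0,"ry":0,"rz":0},{"dx":0.01,"dy":0,"dz":-0.15,"rx":0,"ry":0,"rz":0},{"dx":0.01,"dy":0,"dz":-0.15,"rx":0,"ry":0,"rz":0}]'
python3 to.py .4613 -.1994 .10 1.718
```

```text
time: 6.05
tool_pos: [0.5184, -0.087, 0.1704]
tool_rot: [0.005, 0.597, 0.802, 0.002]
contact_force: [-0.1, 0.5, 0.7]
gripper_width: 0.501
grasp_force: 0.0
t 6.05 tcp [ 0.5184 -0.087   0.1704] F [-0.14  0.48  0.71] w 0.501
d [-0.1135 -0.1095  0.0878] r [0.0059 0.0035 0.0964]
```

```bash
python3 -m inch '[{"dx":-0.113,"dy":-0.11,"dz":0.02,"rx":0,"ry":0,"rz":0.096},{"dx":-0.113,"dy":-0.11,"dz":0.02,"rx":0,"ry":0,"rz":0.096},{"dx":-0.113,"dy":-0.11,"dz":0.04,"rx":0,"ry":0,"rz":0.096},{"dx":-0.113,"dy":-0.11,"dz":0.06,"rx":0,"ry":0,"rz":0.096},{"dx":-0.113,"dy":-0.11,"dz":0.06,"rx":0,"ry":0,"rz":0.096}]' -1
python3 -m inch '[{"dx":0,"dy":0,"dz":0,"rx":0,"ry":0,"rz":0},{"dx":0,"dy":0,"dz":0,"rx":0,"ry":0,"rz":0}]'
python3 - <<'E'
from h import *
from to import to
to(.4613,-.1994,.033,1.718)
a=snap('side','s5.png');b=snap('top','t5.png')
cv2.imwrite('pics/c5.png',np.hstack([cv2.resize(a[130:250,230:350,::-1],(450,450),interpolation=2),cv2.resize(b[150:225,245:335,::-1],(350,292),interpolation=2,dst=None).repeat(1,0) if 0 else cv2.resize(b[150:225,245:335,::-1],(350,450),interpolation=2)]))
for c in('top','side'):
  for d in nets.outline_of(c,'blue_cup')[:2]: print(c,d['confidence'],d['bbox'])
E
```

```text
time: 6.55
tool_pos: [0.4541, -0.1972, 0.1125]
tool_rot: [-0.004, 0.654, 0.757, -0.001]
contact_force: [-0.1, 0.0, -0.2]
gripper_width: 0.004
grasp_force: 0.0
time: 6.75
tool_pos: [0.4575, -0.1976, 0.1172]
tool_rot: [0.0, 0.653, 0.758, 0.0]
contact_force: [-0.5, -0.1, 1.4]
gripper_width: -0.001
grasp_force: 0.0
t 6.75 tcp [ 0.4575 -0.1976  0.1172] F [-0.5  -0.1   1.35] w -0.001
d [-0.0029  0.0043  0.1052] r [0.0004 0.0003 0.0011]
top 0.81 [289.8, 179.9, 20.9, 26.9]
top 0.75 [158.1, 229.0, 25.0, 17.6]
side 0.83 [176.3, 173.9, 27.0, 23.9]
side 0.71 [306.7, 203.1, 29.0, 32.9]
```

View pics/c5.png

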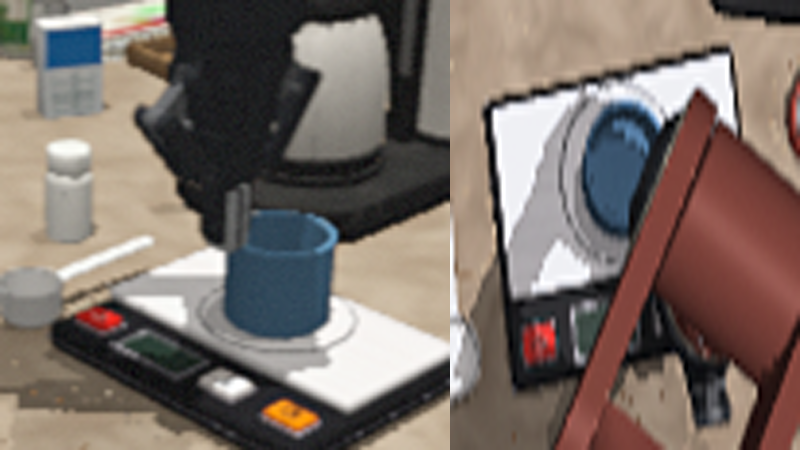

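The cup stands centred in the ring and the shut fingers are above the tare key. Descending to just above it, checking both projections.

```bash
python3 -m inch '[{"dx":-0.003,"dy":0.004,"dz":0.04,"rx":0,"ry":0,"rz":0},{"dx":-0.003,"dy":0.004,"dz":0.08,"rx":0,"ry":0,"rz":0},{"dx":-0.003,"dy":0.004,"dz":0.095,"rx":0,"ry":0,"rz":0},{"dx":-0.003,"dy":0.004,"dz":0.1,"rx":0,"ry":0,"rz":0},{"dx":-0.003,"dy":0.004,"dz":0.1,"rx":0,"ry":0,"rz":0}]'
python3 - <<'E'
from h import *
from to import to
to(.4613,-.1994,.029,1.718)
print('key',proj('side',[.4643,-.199,.029]),'tcp',proj('side',state()['tool_pos']))
a=snap('side','s6.png')
cv2.imwrite('pics/c6.png',cv2.resize(a[180:260,250:350,::-1],(750,600),interpolation=2))
E
```

```text
time: 7.45
tool_pos: [0.4608, -0.1997, 0.037]
tool_rot: [0.0, 0.653, 0.758, 0.0]
contact_force: [0.1, 0.2, -0.1]
gripper_width: -0.003
grasp_force: 0.0
t 7.45 tcp [ 0.4608 -0.1997  0.037 ] F [ 0.15  0.21 -0.12] w -0.003
d [0.0003 0.0007 0.01  ] r [0.0001 0.0001 0.0007]
key (np.float64(290.9334903057036), np.float64(231.35646340678227)) tcp (np.float64(290.01142671508904), np.float64(228.7241407797912))
```

View pics/c6.png

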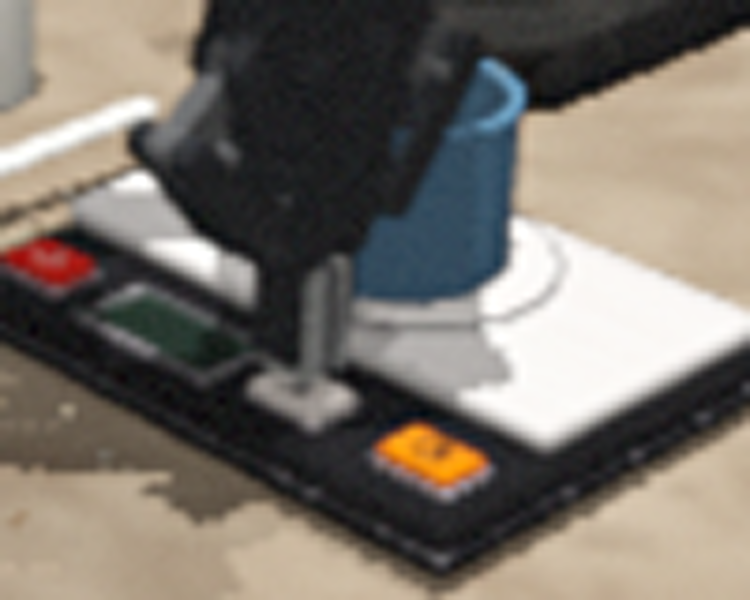

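The tip is over the white key, at crop (310,380). But the finger knuckles spread towards the cup, so I'll rise, turn a quarter so they lie along the key strip, and come down again.

```bash
python3 -m inch '[{"dx":0,"dy":0,"dz":-0.05,"rx":0,"ry":0,"rz":0},{"dx":0,"dy":0,"dz":-0.1,"rx":0,"ry":0,"rz":0},{"dx":0,"dy":0,"dz":-0.1,"rx":0,"ry":0,"rz":0.2},{"dx":0,"dy":0,"dz":-0.1,"rx":0,"ry":0,"rz":0.2},{"dx":0,"dy":0,"dz":-0.1,"rx":0,"ry":0,"rz":0.2}]'
python3 -m inch '[{"dx":0,"dy":0,"dz":0,"rx":0,"ry":0,"rz":0.8},{"dx":0,"dy":0,"dz":0,"rx":0,"ry":0,"rz":0.8},{"dx":0,"dy":0,"dz":0,"rx":0,"ry":0,"rz":0.8},{"dx":0,"dy":0,"dz":0,"rx":0,"ry":0,"rz":0.8},{"dx":0,"dy":0,"dz":0,"rx":0,"ry":0,"rz":0.8}]'
python3 to.py .4613 -.1994 .034 0.147
```

```text
time: 8.0
tool_pos: [0.4616, -0.2003, 0.1191]
tool_rot: [0.002, 0.759, 0.652, 0.001]
contact_force: [0.2, -0.8, -0.6]
gripper_width: -0.005
grasp_force: 0.0
time: 8.5
tool_pos: [0.4608, -0.1999, 0.1175]
tool_rot: [0.001, 0.945, 0.327, 0.0]
contact_force: [-0.9, 0.7, 0.7]
gripper_width: -0.001
grasp_force: 0.0
t 8.5 tcp [ 0.4608 -0.1999  0.1175] F [-0.88  0.67  0.65] w -0.001
d [ 0.0008 -0.0002  0.1043] r [ 0.0008 -0.0005  0.3463]
```

```bash
python3 -m inch '[{"dx":0,"dy":0,"dz":0,"rx":0,"ry":0,"rz":0.33},{"dx":0,"dy":0,"dz":0,"rx":0,"ry":0,"rz":0.33},{"dx":0,"dy":0,"dz":0,"rx":0,"ry":0,"rz":0.33},{"dx":0,"dy":0,"dz":0,"rx":0,"ry":0,"rz":0.33},{"dx":0,"dy":0,"dz":0,"rx":0,"ry":0,"rz":0.33}]'
python3 -m inch '[{"dx":0,"dy":0,"dz":0.04,"rx":0,"ry":0,"rz":0},{"dx":0,"dy":0,"dz":0.08,"rx":0,"ry":0,"rz":0},{"dx":0,"dy":0,"dz":0.1,"rx":0,"ry":0,"rz":0},{"dx":0,"dy":0,"dz":0.104,"rx":0,"ry":0,"rz":0},{"dx":0,"dy":0,"dz":0.104,"rx":0,"ry":0,"rz":0}]'
python3 to.py .4613 -.1994 .0255 0.147
```

```text
time: 9.0
tool_pos: [0.4608, -0.1999, 0.1174]
tool_rot: [0.0, 0.996, 0.088, 0.0]
contact_force: [0.4, 0.9, -0.6]
gripper_width: -0.001
grasp_force: 0.0
time: 9.5
tool_pos: [0.4605, -0.1996, 0.0335]
tool_rot: [-0.0, 0.996, 0.088, -0.0]
contact_force: [-0.2, -0.0, 0.2]
gripper_width: 0.002
grasp_force: 0.0
t 9.5 tcp [ 0.4605 -0.1996  0.0335] F [-0.24 -0.01  0.16] w 0.002
d [ 0.0011 -0.0001  0.01  ] r [-0.0002  0.0002  0.0191]
```

```bash
python3 -m inch '[{"dx":0,"dy":0,"dz":0.004,"rx":0,"ry":0,"rz":0},{"dx":0,"dy":0,"dz":0.006,"rx":0,"ry":0,"rz":0},{"dx":0,"dy":0,"dz":0.0075,"rx":0,"ry":0,"rz":0},{"dx":0,"dy":0,"dz":0.0085,"rx":0,"ry":0,"rz":0},{"dx":0,"dy":0,"dz":0.009,"rx":0,"ry":0,"rz":0}]'
python3 -m inch '[{"dx":0,"dy":0,"dz":0.0005,"rx":0,"ry":0,"rz":0},{"dx":0,"dy":0,"dz":0.0005,"rx":0,"ry":0,"rz":0}]'
```

```text
time: 10.0
tool_pos: [0.4612, -0.2001, 0.0271]
tool_rot: [0.001, 0.996, 0.087, 0.001]
contact_force: [0.4, -0.3, 3.6]
gripper_width: -0.0
grasp_force: 1.4
time: 10.2
tool_pos: [0.4612, -0.2001, 0.0265]
tool_rot: [0.001, 0.996, 0.087, 0.001]
contact_force: [0.7, -0.5, 4.0]
gripper_width: 0.001
grasp_force: 1.6
```

Pressing as expected, so I'll go on until the key is rigid.

```bash
python3 -m inch '[{"dx":0,"dy":0,"dz":0.001,"rx":0,"ry":0,"rz":0},{"dx":0,"dy":0,"dz":0.0015,"rx":0,"ry":0,"rz":0},{"dx":0,"dy":0,"dz":0.0015,"rx":0,"ry":0,"rz":0}]'; python3 -m inch '[{"dx":0,"dy":0,"dz":0.0005,"rx":0,"ry":0,"rz":0},{"dx":0,"dy":0,"dz":0.0005,"rx":0,"ry":0,"rz":0}]'
```

```text
time: 10.5
tool_pos: [0.4612, -0.2001, 0.0255]
tool_rot: [0.001, 0.996, 0.087, 0.001]
contact_force: [1.3, -0.2, 6.2]
gripper_width: -0.003
grasp_force: 3.1
time: 10.7
tool_pos: [0.4613, -0.2001, 0.0255]
tool_rot: [0.0, 0.996, 0.087, 0.001]
contact_force: [-0.5, -0.3, 8.7]
gripper_width: 0.002
grasp_force: 4.3
```

Force is rising with no travel, so the key is fully down. Release it and move to the timer key.

```bash
python3 -m inch '[{"dx":0,"dy":0,"dz":0,"rx":0,"ry":0,"rz":0},{"dx":0,"dy":0,"dz":-0.005,"rx":0,"ry":0,"rz":0},{"dx":0,"dy":0,"dz":-0.02,"rx":0,"ry":0,"rz":0},{"dx":0,"dy":0,"dz":-0.04,"rx":0,"ry":0,"rz":0},{"dx":0,"dy":0,"dz":-0.04,"rx":0,"ry":0,"rz":0}]'; python3 to.py .4687 -.2488 .034 0.147
```

```text
time: 11.2
tool_pos: [0.4611, -0.2001, 0.0579]
tool_rot: [0.001, 0.996, 0.087, 0.001]
contact_force: [1.2, -0.3, 0.6]
gripper_width: 0.001
grasp_force: 0.0
t 11.2 tcp [ 0.4611 -0.2001  0.0579] F [ 1.15 -0.31  0.65] w 0.001
d [-0.0013  0.0616  0.03  ] r [ 0.001  -0.0011  0.0179]
```

```bash
python3 -m inch '[{"dx":-0.001,"dy":0.03,"dz":0,"rx":0,"ry":0,"rz":0},{"dx":-0.001,"dy":0.061,"dz":0,"rx":0,"ry":0,"rz":0},{"dx":-0.001,"dy":0.061,"dz":0.01,"rx":0,"ry":0,"rz":0},{"dx":-0.001,"dy":0.061,"dz":0.025,"rx":0,"ry":0,"rz":0},{"dx":-0.001,"dy":0.061,"dz":0.028,"rx":0,"ry":0,"rz":0}]'
python3 -m inch '[{"dx":0,"dy":0,"dz":0,"rx":0,"ry":0,"rz":0}]'
python3 - <<'E'
from h import *
from to import to
to(.4687,-.2488,.0255,.147)
a=snap('side','s7.png')
cv2.imwrite('pics/c7.png',cv2.resize(a[170:260,240:350,::-1],(720,589),interpolation=2))
E
```

```text
time: 11.7
tool_pos: [0.466, -0.2458, 0.0307]
tool_rot: [-0.002, 0.996, 0.087, -0.002]
contact_force: [-0.5, 0.8, -0.1]
gripper_width: 0.0
grasp_force: 0.0
time: 11.8
tool_pos: [0.4667, -0.2462, 0.0319]
tool_rot: [-0.001, 0.996, 0.087, -0.001]
contact_force: [-0.4, -0.8, 1.2]
gripper_width: -0.001
grasp_force: 0.0
t 11.8 tcp [ 0.4667 -0.2462  0.0319] F [-0.38 -0.78  1.15] w -0.001
d [0.0019 0.0036 0.0079] r [-0.0019  0.0018  0.0183]
```

View pics/c7.png

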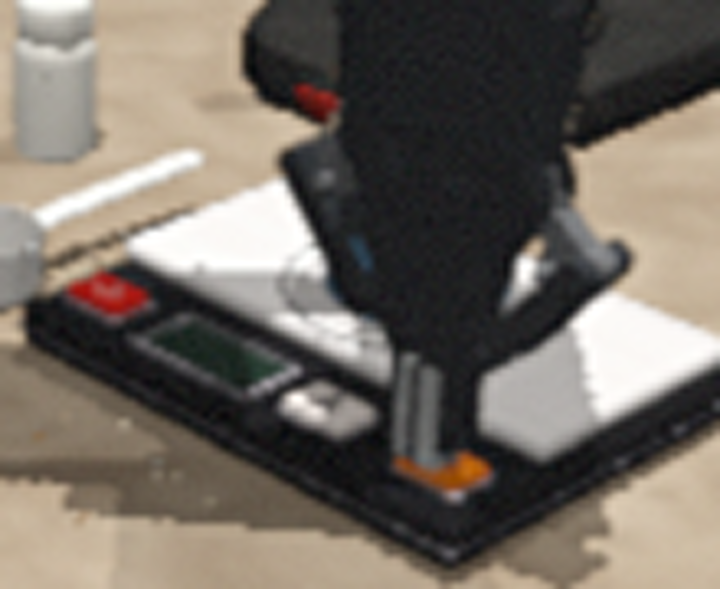

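The fingertips are over the orange key, at crop (430,455), and the tare key is up. Pressing the timer key gently.

```bash
python3 -m inch '[{"dx":0.001,"dy":0.003,"dz":0.002,"rx":0,"ry":0,"rz":0},{"dx":0.001,"dy":0.003,"dz":0.004,"rx":0,"ry":0,"rz":0},{"dx":0.001,"dy":0.003,"dz":0.0055,"rx":0,"ry":0,"rz":0},{"dx":0.001,"dy":0.003,"dz":0.0065,"rx":0,"ry":0,"rz":0},{"dx":0.001,"dy":0.003,"dz":0.0075,"rx":0,"ry":0,"rz":0}]'
python3 -m inch '[{"dx":0,"dy":0,"dz":0.0005,"rx":0,"ry":0,"rz":0},{"dx":0,"dy":0,"dz":0.001,"rx":0,"ry":0,"rz":0}]'
```

```text
time: 12.35
tool_pos: [0.4694, -0.2501, 0.0281]
tool_rot: [0.0, 0.996, 0.087, 0.0]
contact_force: [-0.7, 1.4, 1.7]
gripper_width: 0.001
grasp_force: 0.9
time: 12.55
tool_pos: [0.4695, -0.2501, 0.0273]
tool_rot: [0.0, 0.996, 0.087, 0.0]
contact_force: [-0.0, 1.3, 2.8]
gripper_width: -0.003
grasp_force: 1.3
```

```bash
python3 -m inch '[{"dx":0,"dy":0,"dz":0.001,"rx":0,"ry":0,"rz":0},{"dx":0,"dy":0,"dz":0.002,"rx":0,"ry":0,"rz":0},{"dx":0,"dy":0,"dz":0.0025,"rx":0,"ry":0,"rz":0},{"dx":0,"dy":0,"dz":0.0025,"rx":0,"ry":0,"rz":0}]'
python3 -m inch '[{"dx":0,"dy":0,"dz":0.0005,"rx":0,"ry":0,"rz":0},{"dx":0,"dy":0,"dz":0.0005,"rx":0,"ry":0,"rz":0}]'
```

```text
time: 12.95
tool_pos: [0.4695, -0.2501, 0.0255]
tool_rot: [-0.0, 0.996, 0.087, -0.0]
contact_force: [-1.9, 1.7, 6.0]
gripper_width: 0.002
grasp_force: 2.9
time: 13.15
tool_pos: [0.4695, -0.2501, 0.0255]
tool_rot: [-0.0, 0.996, 0.087, -0.0]
contact_force: [-2.2, 2.0, 8.2]
gripper_width: -0.002
grasp_force: 4.0
```

Fully down; now release it and move clear.

```bash
python3 -m inch '[{"dx":0,"dy":0,"dz":-0.005,"rx":0,"ry":0,"rz":0},{"dx":0,"dy":0,"dz":-0.03,"rx":0,"ry":0,"rz":0},{"dx":0,"dy":0,"dz":-0.09,"rx":0,"ry":0,"rz":0},{"dx":0,"dy":0,"dz":-0.15,"rx":0,"ry":0,"rz":0},{"dx":0,"dy":0,"dz":-0.2,"rx":0,"ry":0,"rz":0}]'
python3 -m inch '[{"dx":0,"dy":0.05,"dz":-0.05,"rx":0,"ry":0,"rz":0},{"dx":-0.05,"dy":0.1,"dz":-0.05,"rx":0,"ry":0,"rz":0},{"dx":-0.1,"dy":0.15,"dz":-0.05,"rx":0,"ry":0,"rz":0},{"dx":-0.1,"dy":0.2,"dz":-0.05,"rx":0,"ry":0,"rz":0},{"dx":-0.1,"dy":0.2,"dz":-0.05,"rx":0,"ry":0,"rz":0}]'
python3 -m inch '[{"dx":0,"dy":0,"dz":0,"rx":0,"ry":0,"rz":0},{"dx":0,"dy":0,"dz":0,"rx":0,"ry":0,"rz":0},{"dx":0,"dy":0,"dz":0,"rx":0,"ry":0,"rz":0}]'
python3 - <<'E'
from h import *
a=snap('side','s8.png');b=snap('top','t8.png')
cv2.imwrite('pics/c8.png',np.hstack([cv2.resize(a[160:290,180:400,::-1],(440,400),interpolation=2),cv2.resize(b[140:240,235:375,::-1],(360,400),interpolation=2)]))
E
```

```text
time: 13.65
tool_pos: [0.4694, -0.2503, 0.1868]
tool_rot: [0.001, 0.996, 0.087, 0.001]
contact_force: [1.0, -0.6, 0.4]
gripper_width: -0.004
grasp_force: 0.0
time: 14.15
tool_pos: [0.4163, -0.4258, 0.2236]
tool_rot: [0.0, 0.996, 0.084, -0.001]
contact_force: [-0.3, 0.5, -0.4]
gripper_width: -0.001
grasp_force: 0.0
time: 14.45
tool_pos: [0.4186, -0.4202, 0.2245]
tool_rot: [-0.0, 0.996, 0.088, -0.0]
contact_force: [0.7, -0.1, 0.4]
gripper_width: 0.003
grasp_force: 0.0
```

View pics/c8.png

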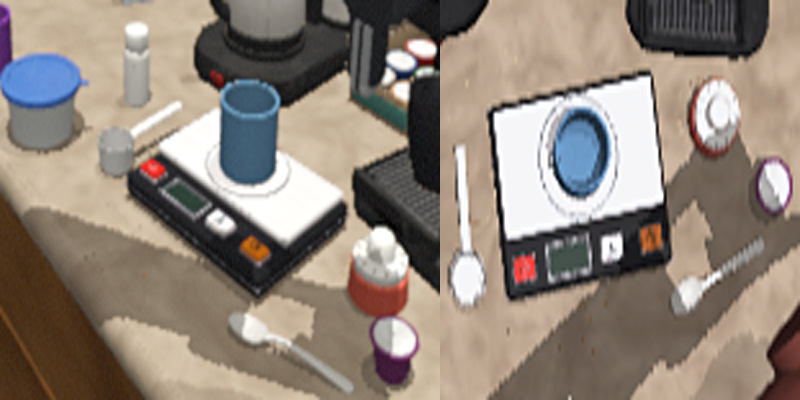

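The cup stands upright and centred in the ring, the keys are up, the bystanders have not moved and the arm is clear. Handing in.

```bash
python3 -c "
from plant import ticket
print(ticket.job_done())"
```

```text
the job is handed in; nothing more can be done
None
```

I slid the cup into the ring, pressed and released the tare key and then the timer key, and handed the job in with the arm clear; the hand-in gave no verdict back.

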